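Load a slide carrier under the leaf spring of a loading track

ROBOT

A 6-joint arm with a two-finger parallel gripper is mounted at the origin on a cart in front of the work surface, level with it; the furniture and walls round the work are solid. World frame = base frame: x ahead of the robot, y to its left, z up, the work surface at z = 0. Lengths are in m, angles in rad, forces in N, time in s.
With the tool pointing down it reaches from about 0.375 to 0.975 m from the base axis. Payload 3.8 kg.
Tool frame: the origin (TCP) lies midway between the tips of the shut fingers; the grasp point (between the pads) lies 19 mm behind it; z points along the fingers, y is the line along which they close (so a half turn about z gives the same grasp; the last joint's range is limited). The gripper opens to 85 mm and grips with 20 to 120 N. Pads are 22 mm wide; open, the fingers measure 114 mm over their backs; the gripper's body (76 mm by 85 mm) begins 54 mm behind the grasp point. The pads swing forward as they close: fully open they stand 13 mm farther back than shut.
Start: joints at [1.22, 0.264, 1.604, -0, 1.274, -0.037], TCP at [0.208, 0.642, 0.198] pointing down, gripper open.
Joint ranges: [-2.63, 2.63], [-0.94, 2.18], [0.31, 2.57], [-1.31, 4.45], [0, 2.66], [-2.55, 2.55]. Speed limits (rad/s): [2.57, 2.57, 3.14, 3.14, 3.14, 3.14].

INTERFACE

Orientations are given as a rotation vector (axis times angle).
In Python, from workcell import bot gives the robot as it stands.
- The arm moves only by the tool servo_tool, never from a script. Its argument "series" is a list of rows, each a list of 7 numbers: the shift along the world's x, y, z in units of 0.15 m (1.0 is 0.15 m), then the turn, a rotation vector about the world's x, y, z in units of 180 degrees (1.0 is 180 degrees), then the closure, from 0 (fully open) to 1 (shut). A call has 1 to 20 rows; each row is the pose to reach, as a shift and turn from the pose commanded when the call began, turning the shorter way round; what a row does not reach only later rows make up. A row lasts 1/10 s, in which the tool goes at most 50 mm and 8.59 degrees, less where a joint would pass 70% of its speed; a pose out of reach is approached as far as the arm can. A call with a number of a shift or a turn outside -1 to 1 is refused whole. A call with a gripper value outside its range is refused whole. The fingers move at their own pace and stop on an object; "newtons" is the grip in N (left out, the last holds). Time passes only in rows, so rows that repeat a pose let the fingers close. It gives the time, the measured TCP pose, the force, the opening and the grip force at its end, in the units of the state.
- bot.read_state(): the state, without advancing time (a new reading comes with each control period).
- bot.read_camera(name): name is "scene" or "top" or "wrist"; returns the picture (384x512x3 uint8, red, green, blue); there is no depth.
- bot.camera_info(name): a dict with "vertical_fov" (degrees; the focal length in pixels is half the picture's height over the tangent of half this angle, whatever the lens; pixels are square), "cx", "cy" (the principal point, pixels), "dist" ([k1, k2, p1, p2, k3] as OpenCV has them; the pictures are not rectified), "R" (3x3) and "t" (3): a world point X has camera coordinates R X + t. Camera axes: x right, y down, z forward; pixel columns grow to the right and rows downward; lengths in m; the calibration is good to about 2 mm. A picture is of the moment at which its call begins: read the wrist's pose just before it. camera_info takes no time and is no camera call; for the wrist camera it gives the pose at the moment of the call.
- bot.finish_job(): hands the job in; it is judged then, once.
Trained networks look in the newest picture that a camera, given by its name, has taken for a name from the list of things; names that differ only in an ending like _2 or _b are one class to them, and where a whole thing is asked for, a point or a joint stands for the part that bears it (a point fixed in the world has none). Each returns a list of dicts, best first, with "score" (0 to 1); they miss things now and then, are a little off and sometimes report something else, mostly with a low value. They report only what shows in the picture. A call takes as long as a camera call. They do not tell look-alikes from the thing itself.
- bot.recognise(target, camera): "box" ([left, top, right, bottom] as shares, 0 to 1, of the picture: columns of its width, rows of its height, round what is visible of it).
- bot.trace(target, camera): "mask" (384x512 bool, what is visible of it) and "box" ([left, top, right, bottom] as shares, 0 to 1, of the picture: columns of its width, rows of its height, round what is visible of it).
- bot.mark_of(target, camera): "at" ([row, column] as shares, 0 to 1, of the picture: columns of its width, rows of its height: a listed point, or the origin of a listed thing).
The state is a dict: "time": time; "q": joint angles; "joint_vel": joint speeds; "joint_torque": joint torques, N m; "tool_pos": TCP position; "tcp_rot": TCP orientation; "wrist_force": force on the tool from outside, world axes, zero at the start; "torque": the same for the moment, N m; "width": opening from 0.0 (shut) to 1.0 (fully open); "grip_force": force on a finger pad.
Only numpy, scipy, OpenCV 4.12 (cv2) and the standard library are available. Lean on these libraries where they do the work, as an engineer would, in place of code of your own. Each camera call takes 0.05 s, during which the arm holds its last target. There are 200 camera calls.

TASK

Load the slide carrier: press it firmly down with the fingertips (the finger well in its top is made for this) so that the sprung floor plate sinks and the nose fits below the gate bar, and keep pressing while you slide it under the bar and the leaf spring until it is fully home against the end stop. Then let go so that it stays clamped there. Only press and push it, do not lift it or tip it up, and leave the things beside the track where they are.

Things in the scene. Friction and masses are not known exactly. Their poses are not given: they have to be found in the camera images.
- track: Loading track fixed to the worktop: grey base 270 x 112 mm, two aluminium side rails 36 mm high, 86 mm apart inside, bridged by a gate bar. Origin: centre of its underside, on the worktop; z up; x = slide direction, from the open end (-135 mm) to the end stop (face at +120 mm, 40 mm high). Gate bar at x = 40 to 50 mm, underside 35 mm, top 45 mm above the worktop; its posts are 46 mm high.
- gate (a point): Centre of the underside of the gate bar (45 mm along the track's x axis from the track's origin, 35 mm above the worktop).
- floor_plate (a joint): The track's steel floor plate, carrying the carrier on springs, always level. 0 = up (plate top 26 mm over the worktop), 0.008 m = bottomed (18 mm). Springs push up with 8 N at 0, 13.6 N at 0.008; plate and carrier weigh 4 N, so fully down takes about 10 N from a finger. Up, the carrier's top is at 40 mm and its nose butts against the gate bar; it passes with the plate more than 5 mm down.
- leaf (a joint): The steel leaf spring, 18 mm wide, hinged behind the middle of the gate bar, sloping down in the slide direction to about x = 94 mm of the track, lowest point about 28 mm over the worktop. 0 = at rest, grows (rad) as the carrier lifts it (0.1 to 0.25 with the carrier below). It presses on the carrier with some 3 to 8 N and so drags.
- carrier: Loose slide carrier, plain grey plastic, 140 (x) x 84 x 14 mm, about 0.18 kg, two glass slides in its top, lying on the floor plate between the rails. Origin: centre of its underside; x points to its nose, towards the gate. Home, its origin is 50 mm along the track's x from the track's origin; it starts 85 to 105 mm short of that. Released there, it rises against the bar and stays clamped.
- well (a point): Centre of the bottom of the finger well, a square-edged pocket 42 mm long (x) and 50 mm wide, 6 mm deep, open upwards, in the rear part of the carrier: 44 mm behind the carrier's origin and 8 mm above its underside. Its front wall is the place to push forward against; fingertips held shut fit inside.
- nose (a point): Middle of the carrier's front face (70 mm ahead of its origin, 7 mm above its underside).
- kit_box: Bystander: small kit carton, 66 x 90 x 45 mm, loose beside the track. Origin: centre of its underside.
- dye_bottle: Bystander: small dropper bottle, 42 mm across, 84 mm high, loose beside the track. Origin: centre of its underside.
- marker: Bystander: marker pen lying beside the track, 16 x 132 x 18 mm, long along its y. Origin: centre of its underside.
Mind the look-alikes: they are no part of the job. There is more than one size of the carrier; the job needs the smaller.

How it is judged:
By the outcome, as a careful person would: the job done as asked, in the order asked, and still so for the second after the job is handed in, with the robot touching nothing.
It also fails if it takes over 38 s, if anything falls off the work surface, if the arm or the gripper's body presses on something with over 40 N, if the wrist force passes 120 N, or if a joint passes its speed limit or range.

## Working session

There is one attempt and no reset: what is moved stays moved. The work goes in short steps, Python scripts to look and compute and a tool call to move; the robot and the scene stay as the last step left them, time stands still between calls to the robot, and variables do not carry over. Pictures are saved under pics/ and viewed, at most 10 in all, crops included, and the job is handed in when it is done.

Besides the shell and the picture viewer there is one more tool, called after "Request:" as a command line: name --pt "numbers of a row" for each row, then --argument value for the rest. servo_tool: Moves the arm, as the interface text tells. Shifts and turns lie within -1 to 1; 1 stands for 0.15 m of shift or 180 degrees of turn. Its arguments: {"type":"object","properties":{"series":{"type":"array","items":{"type":"array","items":{"type":"number"}}},"newtons":{"type":"number"}},"required":["series"]}

```bash
mkdir -p pics; ls
cat > h.py <<'E'
import numpy as np, cv2
from workcell import bot
def K(c):
    i=bot.camera_info(c); f=192/np.tan(np.radians(i["vertical_fov"]/2))
    return np.array([[f,0,i["cx"]],[0,f,i["cy"]],[0,0,1]]),np.array(i["dist"],float),np.array(i["R"]),np.array(i["t"])
def ray(c,uv,z):
    k,d,R,t=K(c); p=cv2.undistortPoints(np.array(uv,float).reshape(-1,1,2),k,d).reshape(-1,2)
    o=-R.T@t; v=np.c_[p,np.ones(len(p))]@R
    return o+v*((z-o[2])/v[:,2])[:,None]
def proj(c,X):
    k,d,R,t=K(c); return cv2.projectPoints(np.array(X,float).reshape(-1,1,3),cv2.Rodrigues(R)[0],t,k,d)[0].reshape(-1,2)
def save(c,n):
    im=bot.read_camera(c); cv2.imwrite("pics/"+n,im[:,:,::-1]); return im
E
python3 - <<'E'
from h import *
Z={"gate":.035,"well":.034,"nose":.033,"carrier":.026,"track":0,"kit_box":0,"dye_bottle":0,"marker":0}
ims=[]
for c in("top","scene"):
    ims.append(save(c,c+"0.png"))
    for n,z in Z.items():
        for r in bot.mark_of(n,c)[:3]:
            a=np.array(r["at"]); uv=[a[1]*512,a[0]*384]
            print(c,n,round(r["score"],2),np.round(uv,1),np.round(ray(c,uv,z)[0],4))
s=bot.read_state();print(s["time"],s["tool_pos"],s["tcp_rot"],s["wrist_force"])
E
```

```text
pics
top gate 0.85 [301.2 164.6] [ 0.642  -0.0819  0.035 ]
top well 0.92 [293.4 228.6] [ 0.5052 -0.0643  0.034 ]
top well 0.67 [147.3 223. ] [0.5149 0.2449 0.034 ]
top nose 0.7 [156.6 290.9] [0.3728 0.2219 0.033 ]
top nose 0.63 [294.4 175.7] [ 0.6181 -0.0673  0.033 ]
top carrier 0.76 [296.4 209.5] [ 0.5463 -0.0718  0.026 ]
top carrier 0.63 [151.1 246.4] [0.4656 0.2371 0.026 ]
top track 0.69 [292.4 189.5] [ 0.5924 -0.066   0.    ]
top kit_box 0.97 [236.2 184.6] [0.6026 0.0578 0.    ]
top kit_box 0.49 [295.6 211.4] [ 0.5442 -0.0727  0.    ]
top dye_bottle 0.62 [347.3 143.7] [ 0.6965 -0.1901  0.    ]
top marker 0.71 [346.  206.3] [ 0.5559 -0.1841  0.    ]
scene gate 0.6 [296.3 217. ] [ 0.6375 -0.0739  0.035 ]
scene well 0.84 [251.3 246.9] [ 0.5058 -0.0688  0.034 ]
scene nose 0.96 [287.1 222.5] [ 0.6114 -0.0704  0.033 ]
scene nose 0.57 [129.6 206.1] [0.367 0.217 0.033]
scene carrier 0.73 [262.3 239.6] [ 0.5405 -0.0653  0.026 ]
scene carrier 0.66 [163.4 192.6] [0.4539 0.2099 0.026 ]
scene carrier 0.4 [248.4 249.8] [ 0.5    -0.0659  0.026 ]
scene track 0.76 [280.6 234.9] [ 0.5947 -0.0681  0.    ]
scene kit_box 0.75 [247.7 203.9] [0.6016 0.0582 0.    ]
scene dye_bottle 0.65 [349.2 247.3] [ 0.6847 -0.1953  0.    ]
scene marker 0.94 [303.2 274.5] [ 0.557  -0.1759  0.    ]
0.9 [0.20834455 0.64204667 0.1983883 ] [4.90881005e-01 3.10299491e+00 2.28285957e-05] [ 0.36225991 -0.69222274 -0.42628764]
```

View pics/top0.png

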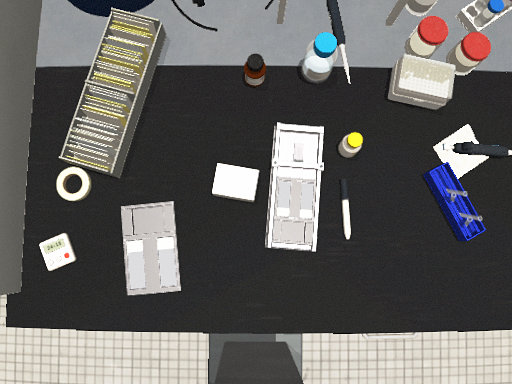

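View pics/scene0.png

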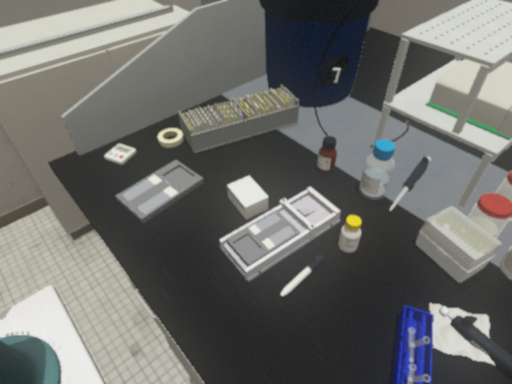

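The carrier in the track spans about (266–320, 175–248) in the top image, with the gate at (301,165). The larger look-alike lies loose at (150,247), and the bystanders flank the track. Next I'll fit the track's yaw and position.

Run:
```python
from h import *
from scipy.optimize import minimize
M={}
for c in("top","scene"):
    bot.read_camera(c)
    for r in bot.trace("track",c)[:1]+bot.trace("carrier",c)[:2]: 
        print(c,round(r["score"],2),np.round(np.array(r["box"])*[512,384,512,384]),r["mask"].sum())
    M[c]=bot.trace("track",c)[0]["mask"].astype(np.uint8)
def T(p,X):
    a=p[2];R=np.array([[np.cos(a),-np.sin(a),0],[np.sin(a),np.cos(a),0],[0,0,1]]);return np.array(X)@R.T+[p[0],p[1],0]
def box(x0,x1,h):return [[x,y,z] for x in(x0,x1) for y in(-.056,.056) for z in(0,h)]
KK={c:K(c) for c in M}
import h; h.K=lambda c:KK[c]
S=8
big={c:cv2.resize(m*255,None,fx=4,fy=4,interpolation=cv2.INTER_LINEAR)>127 for c,m in M.items()}
def cost(p,cs):
    e=0
    for c in cs:
        im=np.zeros((384*4,512*4),np.uint8)
        for b in(box(-.135,.135,.036),box(.12,.135,.04)):
            hull=cv2.convexHull(((proj(c,T(p,b))+.5)*4*16).astype(np.int32)); cv2.fillConvexPoly(im,hull,1,shift=4)
        e+=(im.astype(bool)^big[c]).sum()/big[c].sum()
    return e
for cs in(["top"],["scene"],["top","scene"]):
    r=minimize(cost,[.593,-.067,-.07],args=(cs,),method="Nelder-Mead",options=dict(initial_simplex=np.array([[.593,-.067,-.07],[.603,-.067,-.07],[.593,-.057,-.07],[.593,-.067,-.14]]),xatol=1e-4,fatol=1e-5))
    p=r.x; print(cs,p,r.fun,"gate",T(p,[[.045,0,.035]]))
im=cv2.imread("pics/top0.png")[110:260,225:360]
cv2.imwrite("pics/topc.png",cv2.resize(im,None,fx=4,fy=4,interpolation=cv2.INTER_CUBIC))
```

```text
top 0.92 [267. 121. 325. 252.] 3706
top 0.72 [121. 200. 185. 294.] 4717
top 0.65 [270. 176. 319. 242.] 2623
scene 0.65 [219. 187. 341. 282.] 3367
scene 0.77 [117. 163. 200. 223.] 2814
scene 0.76 [226. 212. 300. 266.] 2085
['top'] [ 0.59575612 -0.0679468  -0.08550969] 0.8217586346465191 gate [[ 0.6405917  -0.07179005  0.035     ]]
['scene'] [ 0.59542787 -0.06889907 -0.05528598] 0.7550133689839572 gate [[ 0.64035911 -0.07138567  0.035     ]]
['top', 'scene'] [ 0.59615908 -0.0685924  -0.06827513] 1.5791015252361718 gate [[ 0.64105424 -0.07166239  0.035     ]]
```

View pics/topc.png

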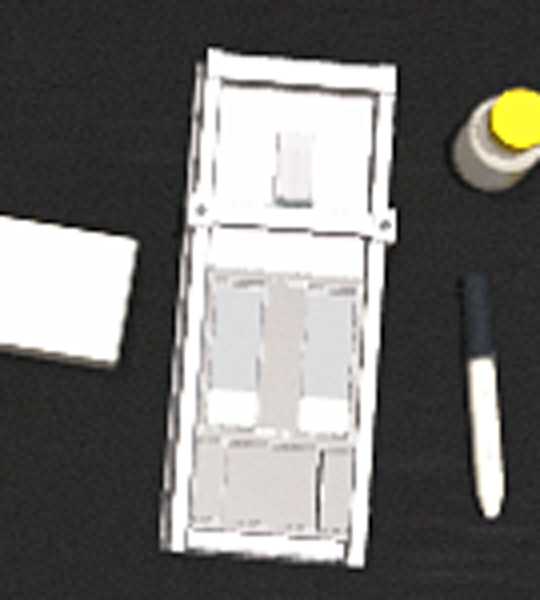

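Run:
```python
from h import *
def g(n,pts,z):
    w=ray("top",[(225+(x+.5)/4-.5,110+(y+.5)/4-.5) for x,y in pts],z); print(n,np.round(w,4).tolist()); return w
e=g("endstop top far L,R",[(209,48),(397,65)],.04)
n=g("near L,R rail",[(172,550),(365,567)],.036)
m=e.mean(0)[:2]-n.mean(0)[:2]; print(np.linalg.norm(m),np.arctan2(m[1],m[0]),"centre",(e.mean(0)+n.mean(0))/2, [np.linalg.norm(a[0]-a[1]) for a in(e,n)])
d=g("gatebar far/near mid @45",[(293,212),(292,234)],.045)
c=g("carrier nose L,R rear L,R @40",[(208,272),(360,284),(188,524),(348,536)],.04)
m=c[:2].mean(0)-c[2:].mean(0); print(np.linalg.norm(m),np.arctan2(m[1],m[0]),c.mean(0))
w=g("well rim front L R, rear L R",[(226,440),(322,447),(222,527),(315,533)],.04);print(w.mean(0))
```

```text
endstop top far L,R [[0.7349, -0.0297, 0.04], [0.7264, -0.1314, 0.04]]
near L,R rail [[0.4661, -0.0099, 0.036], [0.4576, -0.1112, 0.036]]
0.26957579253298247 -0.07394994678123132 centre [ 0.59627636 -0.07055165  0.038     ] [np.float64(0.10204123149023217), np.float64(0.10165185083253554)]
gatebar far/near mid @45 [[0.6444, -0.0736, 0.045], [0.6326, -0.073, 0.045]]
carrier nose L,R rear L,R @40 [[0.6127, -0.0287, 0.04], [0.6068, -0.1095, 0.04], [0.4797, -0.0181, 0.04], [0.4737, -0.1019, 0.04]]
0.1333726439735878 -0.06868986737069252 [ 0.54323692 -0.06455858  0.04      ]
well rim front L R, rear L R [[0.5237, -0.038, 0.04], [0.5202, -0.0885, 0.04], [0.4782, -0.0359, 0.04], [0.4753, -0.0846, 0.04]]
[ 0.49934391 -0.06175169  0.04      ]
```

Request:
servo_tool --pt "0.14 -0.33 0 0 0 0.03 1" --pt "0.28 -0.66 0 0 0 0.06 1" --pt "0.41 -1 0 0 0 0.077 1" --pt "0.41 -1 0 0 0 0.077 1" --newtons 40

```text
time: 1.7
tool_pos: [0.2709, 0.4879, 0.1981]
tcp_rot: [0.115, 3.139, -0.004]
wrist_force: [0.2, 0.0, -0.6]
width: 0.327
grip_force: 0.0
```

Request:
servo_tool --pt "0.14 -0.33 0 0 0 0 1" --pt "0.28 -0.66 0 0 0 0 1" --pt "0.41 -1 0 0 0 0 1"

```text
time: 2.0
tool_pos: [0.3275, 0.3525, 0.1988]
tcp_rot: [0.112, 3.139, 0.002]
wrist_force: [1.7, 1.1, 1.0]
width: -0.002
grip_force: 0.0
```

Request:
servo_tool --pt "0.14 -0.33 0 0 0 0 1" --pt "0.28 -0.66 0 0 0 0 1" --pt "0.41 -1 0 0 0 0 1"

```text
time: 2.3
tool_pos: [0.3849, 0.2136, 0.199]
tcp_rot: [0.113, 3.138, 0.002]
wrist_force: [1.9, 0.2, -0.3]
width: 0.003
grip_force: 0.0
```

Request:
servo_tool --pt "0.14 -0.33 0 0 0 0 1" --pt "0.28 -0.66 0 0 0 0 1" --pt "0.41 -1 0 0 0 0 1" --pt "0.41 -1 0 0 0 0 1"

```text
time: 2.7
tool_pos: [0.4474, 0.0609, 0.199]
tcp_rot: [0.121, 3.137, -0.002]
wrist_force: [0.3, 1.2, -0.4]
width: -0.001
grip_force: 0.0
```

Request:
servo_tool --pt "0.15 -0.35 -0.1 0 0 0 1" --pt "0.3 -0.69 -0.3 0 0 0 1" --pt "0.3 -0.69 -0.53 0 0 0 1" --pt "0.3 -0.69 -0.53 0 0 0 1" --pt "0.3 -0.69 -0.53 0 0 0 1" --pt "0.3 -0.69 -0.53 0 0 0 1"

```text
time: 3.3
tool_pos: [0.4917, -0.0377, 0.1205]
tcp_rot: [0.111, 3.137, 0.001]
wrist_force: [-0.1, 0.4, 0.1]
width: 0.0
grip_force: 0.0
```

Run:
```python
from h import *
s=bot.read_state();print(s["time"],s["tool_pos"],s["tcp_rot"],s["wrist_force"])
im=save("wrist","w1.png")
for n,z in(("well",.034),("gate",.035),("nose",.033),("carrier",.026)):
    for r in bot.mark_of(n,"wrist")[:2]:
        a=np.array(r["at"]); uv=[a[1]*512,a[0]*384]; print(n,round(r["score"],2),np.round(uv),np.round(ray("wrist",uv,z)[0],4))
p=s["tool_pos"]; print("tcp foot px",proj("wrist",[[p[0],p[1],.04],p]))
```

```text
3.3 [ 0.49174462 -0.03774846  0.12046795] [1.11454309e-01 3.13726630e+00 6.38601979e-04] [-0.14182107  0.39773099  0.11567829]
well 0.68 [227. 191.] [ 0.4975 -0.0624  0.034 ]
carrier 0.86 [228. 236.] [ 0.5427 -0.0668  0.026 ]
tcp foot px [[255.69229    185.42877974]
 [255.68112673 225.53256845]]
```

View pics/w1.png

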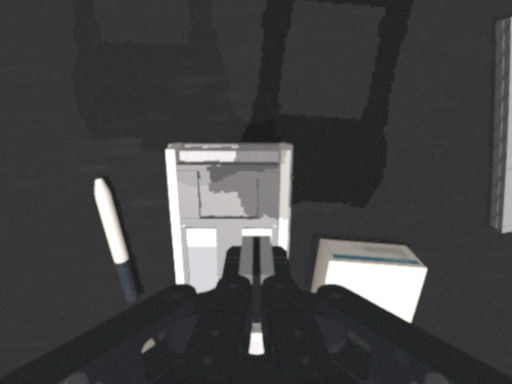

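The wrist view shows the well at about (199–258, 169–217), centred at (229,193), and its world position (0.498, −0.062) agrees with the top view. The TCP needs to shift about 25 mm in −y.

Request:
servo_tool --pt "0.06 -0.165 0 0 0 0 1" --pt "0.06 -0.165 -0.2 0 0 0 1" --pt "0.06 -0.165 -0.45 0 0 0 1" --pt "0.06 -0.165 -0.45 0 0 0 1" --pt "0.06 -0.165 -0.45 0 0 0 1"

```text
time: 4.05
tool_pos: [0.499, -0.0632, 0.0515]
tcp_rot: [-0.112, -3.138, -0.0]
wrist_force: [-0.1, 0.3, 0.4]
width: -0.002
grip_force: 0.0
```

Run:
```python
from h import *
s=bot.read_state();print(s["time"],s["tool_pos"],s["tcp_rot"],s["wrist_force"])
im=save("wrist","w2.png")
```

```text
4.05 [ 0.49903379 -0.06322677  0.05152655] [-1.12265339e-01 -3.13814381e+00 -3.30974221e-04] [-0.06893092  0.26841712  0.41038522]
```

View pics/w2.png

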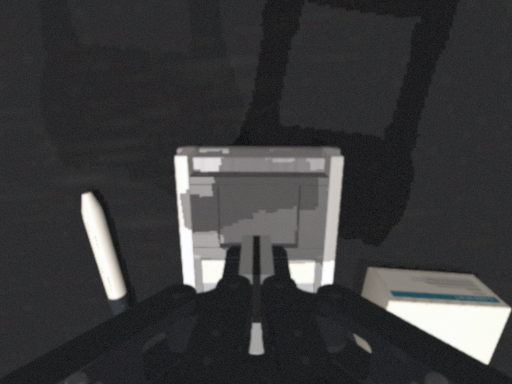

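The view is centred: the rails run from column 187 to 331, the tip is at column 256, and the well spans (218–298, 183–247) around the tip. Lowering into the well.

Request:
servo_tool --pt "0 0 -0.05 0 0 0 1" --pt "0 0 -0.1 0 0 0 1" --pt "0 0 -0.12 0 0 0 1" --pt "0 0 -0.14 0 0 0 1" --pt "0 0 -0.155 0 0 0 1" --pt "0 0 -0.155 0 0 0 1" --pt "0 0 -0.155 0 0 0 1"

```text
time: 4.8
tool_pos: [0.4996, -0.0636, 0.0281]
tcp_rot: [-0.113, -3.139, 0.0]
wrist_force: [0.1, -0.2, -0.3]
width: -0.003
grip_force: 0.0
```

Run:
```python
from h import *
s=bot.read_state();print(s["time"],s["tool_pos"],s["q"],s["wrist_force"])
a=save("scene","s3.png")[190:300,200:360]; b=save("wrist","w3.png")
a=cv2.resize(a,None,fx=3,fy=3,interpolation=cv2.INTER_CUBIC)[:,:,::-1]; b=b[130:330,150:400,::-1]
b=cv2.resize(b,None,fx=330/200,fy=330/200); cv2.imwrite("pics/c3.png",cv2.resize(np.hstack([a,b]),None,fx=.87,fy=.87))
for c in("scene",):
  for n,z in(("well",.034),("nose",.033)):
    bot.read_camera(c)
    for r in bot.mark_of(n,c)[:2]:
        q=np.array(r["at"]); print(n,round(r["score"],2),np.round(ray(c,[q[1]*512,q[0]*384],z)[0],4))
```

```text
4.8 [ 0.49960456 -0.06359162  0.02812149] [-1.76055478e-01  1.16027987e-01  2.12236926e+00 -1.40215314e-05
  9.03270968e-01 -1.67493774e+00] [ 0.14089532 -0.23573457 -0.31561043]
well 0.77 [0.5136 0.2111 0.034 ]
well 0.67 [ 0.5393 -0.0725  0.034 ]
nose 0.97 [ 0.622  -0.0666  0.033 ]
nose 0.87 [0.3685 0.213  0.033 ]
```

View pics/c3.png

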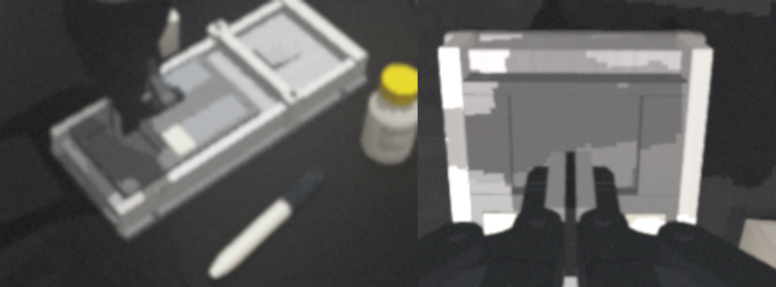

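The tips sit inside the well's outline with no contact yet, so there seems to be a small height bias. Lowering further in small steps while watching the force.

Request:
servo_tool --pt "0 0 -0.01 0 0 0 1" --pt "0 0 -0.02 0 0 0 1" --pt "0 0 -0.03 0 0 0 1" --pt "0 0 -0.03 0 0 0 1" --pt "0 0 -0.03 0 0 0 1"

```text
time: 5.6
tool_pos: [0.4995, -0.0635, 0.0235]
tcp_rot: [-0.113, -3.139, -0.0]
wrist_force: [-0.2, -0.8, 0.6]
width: 0.003
grip_force: 0.0
```

Run:
```python
from h import *
k,d,R,t=K("wrist"); s=bot.read_state(); print("cam",-R.T@t, s["tool_pos"],s["wrist_force"],s["torque"])
im=save("wrist","w4.png")
# wrist-fit: rail inner edges width tells height
for n in("well","carrier"):
    for r in bot.mark_of(n,"wrist")[:1]: q=np.array(r["at"]); print(n,r["score"],ray("wrist",[q[1]*512,q[0]*384],.034)[0])
g=im[:,:,1].astype(int); print([g[190,c] for c in range(160,360,4)])
```

```text
cam [ 0.42201527 -0.05760153  0.19918019] [ 0.49947998 -0.0635272   0.02348072] [-0.20352837 -0.84916253  0.59034195] [-0.01806356 -0.03530353  0.06070298]
well 0.85 [ 0.49695439 -0.06083131  0.034     ]
[np.int64(68), np.int64(255), np.int64(255), np.int64(255), np.int64(255), np.int64(178), np.int64(175), np.int64(175), np.int64(174), np.int64(173), np.int64(157), np.int64(128), np.int64(118), np.int64(116), np.int64(121), np.int64(116), np.int64(116), np.int64(113), np.int64(115), np.int64(115), np.int64(112), np.int64(112), np.int64(117), np.int64(114), np.int64(111), np.int64(112), np.int64(110), np.int64(113), np.int64(113), np.int64(113), np.int64(112), np.int64(112), np.int64(111), np.int64(112), np.int64(119), np.int64(113), np.int64(108), np.int64(109), np.int64(107), np.int64(108), np.int64(108), np.int64(106), np.int64(105), np.int64(103), np.int64(106), np.int64(146), np.int64(250), np.int64(248), np.int64(249), np.int64(135)]
```

Run:
```python
from h import *
im=cv2.imread("pics/w4.png")[:,:,1].astype(int)
for row in(185,195,205,220):
    l=[c for c in range(165,200) if im[row,c]>215][-1]+.5; r=[c for c in range(320,360) if im[row,c]>215][0]-.5
    for z in(.03,.036,.042):
        w=ray("wrist",[(l,row),(r,row)],z); print(row,l,r,z,np.linalg.norm(w[0]-w[1]).round(4),w.mean(0).round(4))
k,d,R,t=K("wrist");print(k[0,0],R.round(3).tolist())
s=cv2.imread("pics/s3.png")[195:275,215:295]; p=proj("scene",[[.4996,-.0636,.028]])[0]
print("scene tcp px",p)
a=cv2.resize(s,None,fx=7,fy=7,interpolation=cv2.INTER_CUBIC)
cv2.circle(a,tuple(int(v) for v in (p-[215,195])*7),5,(0,0,255),1)
b=cv2.resize(cv2.imread("pics/w4.png")[150:300,180:340],None,fx=1.5,fy=3.73,interpolation=cv2.INTER_CUBIC)
cv2.imwrite("pics/c4.png",np.hstack([a,cv2.resize(b,(240,560))]))
```

```text
185 178.5 341.5 0.03 0.089 [ 0.4733 -0.0589  0.03  ]
185 178.5 341.5 0.036 0.0858 [ 0.4715 -0.0589  0.036 ]
185 178.5 341.5 0.042 0.0827 [ 0.4697 -0.0588  0.042 ]
195 178.5 341.5 0.03 0.0899 [ 0.479  -0.0593  0.03  ]
195 178.5 341.5 0.036 0.0867 [ 0.477  -0.0592  0.036 ]
195 178.5 341.5 0.042 0.0835 [ 0.475  -0.0592  0.042 ]
205 180.5 340.5 0.03 0.0891 [ 0.4849 -0.0594  0.03  ]
205 180.5 340.5 0.036 0.0859 [ 0.4827 -0.0594  0.036 ]
205 180.5 340.5 0.042 0.0828 [ 0.4805 -0.0593  0.042 ]Traceback (most recent call last):
  File "<stdin>", line 4, in <module>
IndexError: list index out of range
```

Request:
servo_tool --pt "0 0 -0.01 0 0 0 1" --pt "0 0 -0.02 0 0 0 1" --pt "0 0 -0.02 0 0 0 1"

```text
time: 6.05
tool_pos: [0.4993, -0.0635, 0.0203]
tcp_rot: [-0.113, -3.139, -0.0]
wrist_force: [-0.2, 0.3, 0.2]
width: 0.0
grip_force: 0.0
```

Request:
servo_tool --pt "0 0 -0.01 0 0 0 1" --pt "0 0 -0.02 0 0 0 1" --pt "0 0 -0.02 0 0 0 1"

```text
time: 6.35
tool_pos: [0.4993, -0.0635, 0.0173]
tcp_rot: [-0.113, -3.139, -0.0]
wrist_force: [-0.0, -0.5, 0.1]
width: -0.003
grip_force: 0.0
```

Run:
```python
from h import *
st=bot.read_state(); P=st["tool_pos"]
s=save("scene","s5.png")[195:275,215:295,::-1]; p=proj("scene",[P])[0]
w=save("wrist","w5.png")[:,:,::-1]; q=proj("wrist",[P])[0]
print(P,p,q,st["wrist_force"])
a=cv2.resize(s,None,fx=5,fy=5,interpolation=cv2.INTER_CUBIC)
cv2.circle(a,tuple(int(v) for v in (p-[215,195])*5),4,(0,0,255),1)
a=np.clip(a.astype(float)*1.5,0,255).astype(np.uint8)
b=cv2.resize(w[150:290,190:330],(400,400),interpolation=cv2.INTER_CUBIC)
b=np.clip(b.astype(float)*1.7,0,255).astype(np.uint8)
cv2.circle(b,tuple(int(v) for v in (q-[190,150])*400/140),4,(0,0,255),1)
cv2.imwrite("pics/c5.png",np.hstack([a,b]))
```

```text
[ 0.49931242 -0.06353984  0.01732384] [247.59938479 251.71267997] [255.04077264 224.77012475] [-0.03840339 -0.50993163  0.11816302]
```

View pics/c5.png

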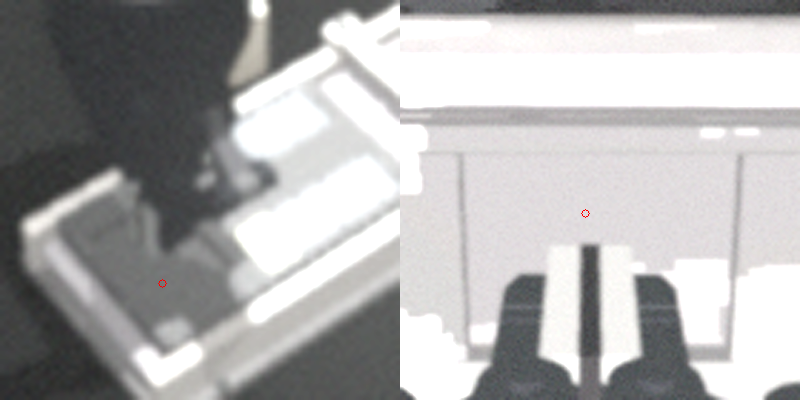

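Run:
```python
from h import *
P=bot.read_state()["tool_pos"]
for dx in(-.011,0,.005,.011):
    print(dx,[ (z,proj("wrist",[[P[0]+dx,P[1],z]])[0].round(0).tolist(),proj("scene",[[P[0]+dx,P[1],z]])[0].round(0).tolist()) for z in(.017,.026,.034,.042,.05)])
print("well rear/front rim x", ray("wrist",[(255,150+155*.35),(255,150+350*.35)],.04)[:,0], "bottom",ray("wrist",[(255,150+350*.35)],.034)[:,0])
```

```text
-0.011 [(0.017, [254.0, 207.0], [244.0, 255.0]), (0.026, [254.0, 213.0], [244.0, 252.0]), (0.034, [253.0, 219.0], [243.0, 250.0]), (0.042, [253.0, 225.0], [243.0, 248.0]), (0.05, [253.0, 232.0], [243.0, 245.0])]
0 [(0.017, [255.0, 225.0], [248.0, 252.0]), (0.026, [255.0, 231.0], [248.0, 249.0]), (0.034, [255.0, 238.0], [247.0, 247.0]), (0.042, [255.0, 244.0], [247.0, 245.0]), (0.05, [255.0, 252.0], [247.0, 242.0])]
0.005 [(0.017, [256.0, 233.0], [249.0, 250.0]), (0.026, [256.0, 239.0], [249.0, 248.0]), (0.034, [256.0, 246.0], [249.0, 246.0]), (0.042, [256.0, 253.0], [249.0, 243.0]), (0.05, [256.0, 261.0], [249.0, 241.0])]
0.011 [(0.017, [256.0, 242.0], [252.0, 249.0]), (0.026, [256.0, 249.0], [251.0, 247.0]), (0.034, [256.0, 256.0], [251.0, 244.0]), (0.042, [256.0, 263.0], [251.0, 242.0]), (0.05, [256.0, 271.0], [251.0, 240.0])]
well rear/front rim x [0.47818097 0.51734048] bottom [0.52107262]
```

Both views put the real fingertips roughly 15–25 mm above the reported TCP, still inside the well's outline. I'll keep lowering in small steps until the force shows contact.

Request:
servo_tool --pt "0 0 -0.01 0 0 0 1" --pt "0 0 -0.02 0 0 0 1" --pt "0 0 -0.02 0 0 0 1"

```text
time: 6.75
tool_pos: [0.4993, -0.0636, 0.0143]
tcp_rot: [-0.113, -3.139, -0.0]
wrist_force: [-0.2, 0.1, -0.1]
width: -0.004
grip_force: 0.0
```

Request:
servo_tool --pt "0 0 -0.01 0 0 0 1" --pt "0 0 -0.02 0 0 0 1" --pt "0 0 -0.02 0 0 0 1"

```text
time: 7.05
tool_pos: [0.4994, -0.0635, 0.0114]
tcp_rot: [-0.113, -3.139, -0.0]
wrist_force: [-0.3, -0.8, 0.5]
width: 0.0
grip_force: 0.0
```

Request:
servo_tool --pt "0 0 -0.01 0 0 0 1" --pt "0 0 -0.02 0 0 0 1" --pt "0 0 -0.02 0 0 0 1"

```text
time: 7.35
tool_pos: [0.4994, -0.0635, 0.0084]
tcp_rot: [-0.113, -3.139, -0.0]
wrist_force: [0.4, -0.4, -0.0]
width: 0.003
grip_force: 0.0
```

Request:
servo_tool --pt "0 0 -0.01 0 0 0 1" --pt "0 0 -0.02 0 0 0 1" --pt "0 0 -0.02 0 0 0 1"

```text
time: 7.65
tool_pos: [0.4994, -0.0635, 0.0054]
tcp_rot: [-0.113, -3.139, -0.0]
wrist_force: [-0.1, -0.4, -0.2]
width: 0.001
grip_force: 0.0
```

Request:
servo_tool --pt "0 0 -0.01 0 0 0 1" --pt "0 0 -0.02 0 0 0 1" --pt "0 0 -0.02 0 0 0 1"

```text
time: 7.95
tool_pos: [0.4993, -0.0635, 0.0023]
tcp_rot: [-0.113, -3.139, -0.0]
wrist_force: [0.3, 0.1, 0.0]
width: -0.001
grip_force: 0.0
```

Request:
servo_tool --pt "0 0 -0.01 0 0 0 1" --pt "0 0 -0.02 0 0 0 1" --pt "0 0 -0.02 0 0 0 1"

```text
time: 8.25
tool_pos: [0.4998, -0.0636, -0.0]
tcp_rot: [0.113, 3.139, -0.0]
wrist_force: [-2.0, 0.0, 5.2]
width: 0.0
grip_force: 2.7
```

Run:
```python
from h import *
st=bot.read_state(); P=st["tool_pos"]; print(P,st["wrist_force"],st["torque"],st["width"])
s=save("scene","s6.png")[195:275,215:295,::-1]
w=save("wrist","w6.png")[:,:,::-1]
a=cv2.resize(s,None,fx=5,fy=5,interpolation=cv2.INTER_CUBIC)
a=np.clip(a.astype(float)*1.8,0,255).astype(np.uint8)
b=cv2.resize(w[150:290,190:330],(400,400),interpolation=cv2.INTER_CUBIC)
b=np.clip(b.astype(float)*1.5,0,255).astype(np.uint8)
cv2.imwrite("pics/c6.png",np.hstack([a,b]))
```

```text
[ 4.99774352e-01 -6.35979461e-02 -2.53042003e-06] [-1.96256578  0.03464852  5.20245343] [ 0.07114647  0.29057552 -0.04688074] 0.00011248441590713901
```

View pics/c6.png

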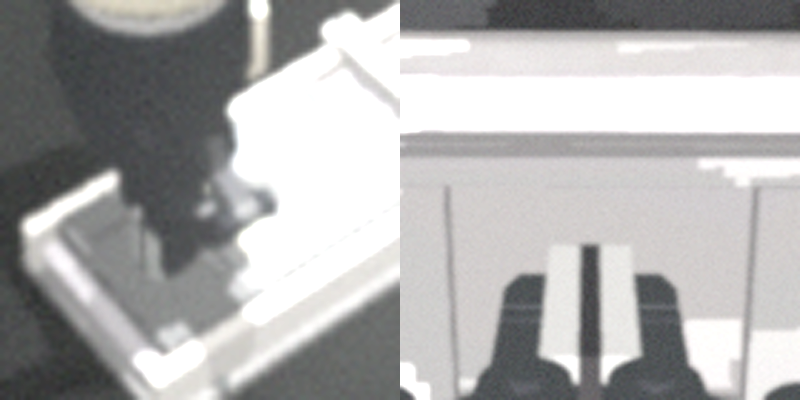

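Run:
```python
from h import *
print("rear rim",ray("wrist",[(255,150+185*.35)],.040)[0])
for z in(.028,.034,.04): print("finger rear edge at z",z,ray("wrist",[(255,150+245*.35)],z)[0])
print(proj("scene",[[.5,-.0636,z] for z in(.026,.034,.04)]),proj("scene",[[.509,-.0636,z] for z in(.026,.034,.04)]))
```

```text
rear rim [ 0.47705193 -0.06189606  0.04      ]
finger rear edge at z 0.028 [ 0.49317465 -0.06308916  0.028     ]
finger rear edge at z 0.034 [ 0.49029426 -0.06286797  0.034     ]
finger rear edge at z 0.04 [ 0.48741388 -0.06264679  0.04      ]
[[247.73715257 249.15165975]
 [247.62271224 246.90136221]
 [247.53580068 245.19251368]] [[250.91390521 246.89274895]
 [250.82259468 244.63848348]
 [250.7532548  242.92673074]]
```

The tips are in the well: the rear edge of the finger is at x≈0.490 and the well spans 0.477–0.519. Floor contact came at TCP z≈0.001, so I'll press about 10 mm further.

Request:
servo_tool --pt "0 0 -0.015 0 0 0 1" --pt "0 0 -0.03 0 0 0 1" --pt "0 0 -0.04 0 0 0 1" --pt "0 0 -0.04 0 0 0 1"

```text
time: 8.75
tool_pos: [0.4998, -0.0636, -0.0055]
tcp_rot: [0.113, 3.14, -0.0]
wrist_force: [-3.2, 0.6, 9.7]
width: -0.003
grip_force: 4.6
```

Request:
servo_tool --pt "0 0 -0.015 0 0 0 1" --pt "0 0 -0.03 0 0 0 1" --pt "0 0 -0.03 0 0 0 1"

```text
time: 9.05
tool_pos: [0.4998, -0.0636, -0.0072]
tcp_rot: [-0.113, -3.138, -0.0]
wrist_force: [-13.7, 1.5, 31.3]
width: -0.0
grip_force: 15.8
```

Request:
servo_tool --pt "0 0 0.006 0 0 0 1" --pt "0.027 -0.002 0.006 0 0 0 1" --pt "0.054 -0.004 0.006 0 0 0 1" --pt "0.08 -0.006 0.006 0 0 0 1" --pt "0.106 -0.008 0.006 0 0 0 1" --pt "0.133 -0.01 0.006 0 0 0 1" --pt "0.133 -0.01 0.006 0 0 0 1"

```text
time: 9.75
tool_pos: [0.5133, -0.0646, -0.0073]
tcp_rot: [-0.111, -3.126, -0.001]
wrist_force: [-26.1, 1.9, 41.6]
width: 0.001
grip_force: 21.1
```

Request:
servo_tool --pt "0 0 0.01 0 0 0 1" --pt "0 0 0.01 0 0 0 1"

```text
time: 9.95
tool_pos: [0.5171, -0.0649, -0.007]
tcp_rot: [-0.112, -3.135, -0.0]
wrist_force: [-12.1, 0.6, 18.8]
width: -0.002
grip_force: 9.7
```

Run:
```python
from h import *
s=bot.read_state();print(s["time"],s["tool_pos"],s["wrist_force"],s["torque"])
for c in("wrist","top","scene"):
    im=save(c,c+"7.png")
    for n,z in(("well",.026),("nose",.025)):
        for r in bot.mark_of(n,c)[:2]:
            q=np.array(r["at"]); print(c,n,round(r["score"],2),np.round(ray(c,[q[1]*512,q[0]*384],z)[0],4))
for f in("w6.png","wrist7.png"):
    g=cv2.imread("pics/"+f)[170:260,205:212,1].mean(1); e=np.diff(g); i=np.argsort(-abs(e))[:6]; print(f,[(int(a)+170,e[a].round(0)) for a in sorted(i)])
im=cv2.imread("pics/top7.png")[110:260,225:360]
cv2.imwrite("pics/top7c.png",cv2.resize(im,None,fx=4,fy=4,interpolation=cv2.INTER_CUBIC))
```

```text
9.95 [ 0.51708025 -0.06489917 -0.00698934] [-12.05395319   0.60760717  18.77009082] [0.15907602 1.96365362 0.01269447]
wrist well 0.87 [ 0.516  -0.0625  0.026 ]
top well 0.95 [0.5174 0.2497 0.026 ]
top nose 0.97 [0.3743 0.2312 0.025 ]
top nose 0.51 [ 0.6329 -0.0658  0.025 ]
scene well 0.71 [ 0.5233 -0.0653  0.026 ]
scene well 0.59 [0.5183 0.2207 0.026 ]
scene nose 0.66 [ 0.6381 -0.0714  0.025 ]
scene nose 0.64 [0.3699 0.2254 0.025 ]
w6.png [(176, np.float64(15.0)), (177, np.float64(9.0)), (194, np.float64(-16.0)), (195, np.float64(-36.0)), (196, np.float64(-23.0)), (204, np.float64(15.0))]
wrist7.png [(170, np.float64(-21.0)), (171, np.float64(-18.0)), (178, np.float64(-10.0)), (194, np.float64(-26.0)), (195, np.float64(-27.0)), (203, np.float64(11.0))]
```

The carrier moves with the fingers (well 0.498 → 0.516, no slip) and the plate is bottomed. Moving on under the gate.

Request:
servo_tool --pt "0.02 -0.0015 0 0 0 0 1" --pt "0.04 -0.003 0 0 0 0 1" --pt "0.06 -0.0045 0 0 0 0 1" --pt "0.08 -0.006 0 0 0 0 1" --pt "0.1 -0.0073 0 0 0 0 1" --pt "0.1 -0.0073 0 0 0 0 1"

```text
time: 11.0
tool_pos: [0.5312, -0.0659, -0.007]
tcp_rot: [-0.112, -3.132, -0.001]
wrist_force: [-13.3, 0.7, 22.7]
width: 0.001
grip_force: 11.4
```

Request:
servo_tool --pt "0.03 -0.0022 0 0 0 0 1" --pt "0.06 -0.0044 0 0 0 0 1" --pt "0.09 -0.0066 0 0 0 0 1" --pt "0.12 -0.0088 0 0 0 0 1" --pt "0.15 -0.011 0 0 0 0 1" --pt "0.18 -0.0132 0 0 0 0 1" --pt "0.2 -0.0146 0 0 0 0 1" --pt "0.2 -0.0146 0 0 0 0 1"

```text
time: 11.8
tool_pos: [0.562, -0.0682, -0.007]
tcp_rot: [-0.112, -3.134, -0.0]
wrist_force: [-12.5, 0.6, 18.8]
width: -0.001
grip_force: 9.6
```

Run:
```python
from h import *
s=bot.read_state();print(s["time"],s["tool_pos"],s["wrist_force"])
save("wrist","wrist8.png")
for r in bot.mark_of("well","wrist")[:1]:
    q=np.array(r["at"]); print(round(r["score"],2),np.round(ray("wrist",[q[1]*512,q[0]*384],.026)[0],4))
g=cv2.imread("pics/wrist8.png")[150:260,205:212,1].mean(1); e=np.diff(g); i=np.argsort(-abs(e))[:8]; print([(int(a)+150,e[a].round(0)) for a in sorted(i)])
```

```text
11.8 [ 0.56198655 -0.06815292 -0.00696827] [-12.4667748    0.59192022  18.8272635 ]
0.98 [ 0.5576 -0.0646  0.026 ]
[(170, np.float64(-15.0)), (171, np.float64(-11.0)), (174, np.float64(-18.0)), (175, np.float64(-15.0)), (185, np.float64(-19.0)), (186, np.float64(-23.0)), (187, np.float64(-11.0)), (194, np.float64(7.0))]
```

Request:
servo_tool --pt "0.03 -0.0022 -0.002 0 0 0 1" --pt "0.06 -0.0044 -0.002 0 0 0 1" --pt "0.09 -0.0066 -0.002 0 0 0 1" --pt "0.12 -0.0088 -0.002 0 0 0 1" --pt "0.15 -0.011 -0.002 0 0 0 1" --pt "0.18 -0.0132 -0.002 0 0 0 1" --pt "0.2 -0.0146 -0.002 0 0 0 1" --pt "0.2 -0.0146 -0.002 0 0 0 1"

```text
time: 12.7
tool_pos: [0.5857, -0.0699, -0.007]
tcp_rot: [-0.111, -3.121, -0.001]
wrist_force: [-27.1, 1.4, 35.9]
width: -0.001
grip_force: 24.7
```

Request:
servo_tool --pt "0 0 0.006 0 0 0 1" --pt "0.02 -0.0015 0.006 0 0 0 1" --pt "0.04 -0.003 0.006 0 0 0 1" --pt "0.06 -0.0045 0.006 0 0 0 1" --pt "0.06 -0.0045 0.006 0 0 0 1"

```text
time: 13.2
tool_pos: [0.596, -0.0707, -0.007]
tcp_rot: [-0.112, -3.124, -0.001]
wrist_force: [-22.1, 1.9, 26.6]
width: -0.003
grip_force: 20.3
```

Run:
```python
from h import *
s=bot.read_state();print(s["time"],s["tool_pos"],s["wrist_force"])
save("wrist","wrist9.png")
for r in bot.mark_of("well","wrist")[:1]:
    q=np.array(r["at"]); print(round(r["score"],2),np.round(ray("wrist",[q[1]*512,q[0]*384],.026)[0],4))
```

```text
13.2 [ 0.59597967 -0.07068676 -0.00697087] [-22.05256795   1.88376133  26.63856623]
0.84 [ 0.5866 -0.0675  0.026 ]
```

Request:
servo_tool --pt "0.025 -0.0018 0.001 0 0 0 1" --pt "0.05 -0.0036 0.001 0 0 0 1" --pt "0.075 -0.0055 0.001 0 0 0 1" --pt "0.09 -0.0066 0.001 0 0 0 1" --pt "0.09 -0.0066 0.001 0 0 0 1"

```text
time: 13.8
tool_pos: [0.6098, -0.0717, -0.007]
tcp_rot: [-0.112, -3.125, -0.001]
wrist_force: [-20.7, 2.2, 24.2]
width: -0.003
grip_force: 19.2
```

Still sliding, so I'll push on in small steps until the stop takes the load.

Request:
servo_tool --pt "0.015 -0.0011 0.001 0 0 0 1" --pt "0.03 -0.0022 0.001 0 0 0 1" --pt "0.03 -0.0022 0.001 0 0 0 1"

```text
time: 14.1
tool_pos: [0.611, -0.0717, -0.007]
tcp_rot: [-0.111, -3.118, -0.002]
wrist_force: [-29.4, 1.5, 30.3]
width: -0.003
grip_force: 22.9
```

Request:
servo_tool --pt "0.015 -0.0011 0.001 0 0 0 1" --pt "0.03 -0.0022 0.001 0 0 0 1" --pt "0.03 -0.0022 0.001 0 0 0 1"

```text
time: 14.4
tool_pos: [0.6107, -0.0717, -0.0071]
tcp_rot: [-0.111, -3.109, -0.003]
wrist_force: [-39.3, 1.0, 41.1]
width: 0.001
grip_force: 28.2
```

Request:
servo_tool --pt "-0.02 0.0015 0.002 0 0 0 1" --pt "-0.035 0.0026 0.004 0 0 0 1" --pt "-0.035 0.0026 0.004 0 0 0 1"

```text
time: 14.7
tool_pos: [0.611, -0.0718, -0.007]
tcp_rot: [-0.112, -3.121, -0.002]
wrist_force: [-25.0, 1.4, 24.0]
width: -0.003
grip_force: 19.6
```

Request:
servo_tool --pt "-0.015 0.001 0.01 0 0 0 1" --pt "-0.025 0.0018 0.025 0 0 0 1" --pt "-0.035 0.0025 0.04 0 0 0 1" --pt "-0.045 0.0033 0.055 0 0 0 1" --pt "-0.045 0.0033 0.06 0 0 0 1"

```text
time: 15.2
tool_pos: [0.6151, -0.0722, 0.0027]
tcp_rot: [0.113, 3.137, -0.0]
wrist_force: [0.4, 0.0, 0.3]
width: -0.005
grip_force: 0.0
```

Request:
servo_tool --pt "-0.03 0 0.1 0 0 0 1" --pt "-0.1 0 0.4 0 0 0 1" --pt "-0.3 0 0.8 0 0 0 1" --pt "-0.6 0 1 0 0 0 1" --pt "-1 0 1 0 0 0 1" --pt "-1 0 1 0 0 0 1" --pt "-1 0 1 0 0 0 1"

```text
time: 15.9
tool_pos: [0.4625, -0.0722, 0.1548]
tcp_rot: [0.114, 3.136, -0.001]
wrist_force: [0.8, 0.7, 0.5]
width: 0.002
grip_force: 0.0
```

Run:
```python
from h import *
s=bot.read_state();print(s["time"],s["tool_pos"],s["wrist_force"])
out=[]
for c,sl in(("top",(slice(110,260),slice(225,360))),("scene",(slice(180,290),slice(215,365)))):
    im=save(c,c+"10.png"); out.append(cv2.resize(im[sl][:,:,::-1],(395,440),interpolation=cv2.INTER_CUBIC))
    for n,z in(("well",.029),("nose",.028),("kit_box",0),("dye_bottle",0),("marker",0)):
        for r in bot.mark_of(n,c)[:2]:
            q=np.array(r["at"]); print(c,n,round(r["score"],2),np.round(ray(c,[q[1]*512,q[0]*384],z)[0],4))
cv2.imwrite("pics/c10.png",np.hstack(out))
```

```text
15.9 [ 0.46251108 -0.07215733  0.15478618] [0.75252812 0.73272336 0.47724564]
top well 0.69 [0.5172 0.2501 0.029 ]
top well 0.63 [ 0.6093 -0.073   0.029 ]
top nose 0.75 [ 0.7165 -0.0764  0.028 ]
top nose 0.74 [0.376  0.2266 0.028 ]
top kit_box 0.83 [0.6001 0.0569 0.    ]
top kit_box 0.34 [ 0.6494 -0.0726  0.    ]
top dye_bottle 0.62 [ 0.6978 -0.1887  0.    ]
top marker 0.67 [ 0.5524 -0.1894  0.    ]
scene well 0.73 [0.5118 0.2277 0.029 ]
scene well 0.55 [ 0.609  -0.0649  0.029 ]
scene nose 0.83 [ 0.7193 -0.0753  0.028 ]
scene nose 0.63 [0.3686 0.2213 0.028 ]
scene kit_box 0.81 [0.5948 0.0611 0.    ]
scene dye_bottle 0.8 [ 0.6814 -0.1917  0.    ]
scene dye_bottle 0.48 [ 0.7444 -0.0689  0.    ]
scene marker 0.97 [ 0.556  -0.1771  0.    ]
```

View pics/c10.png

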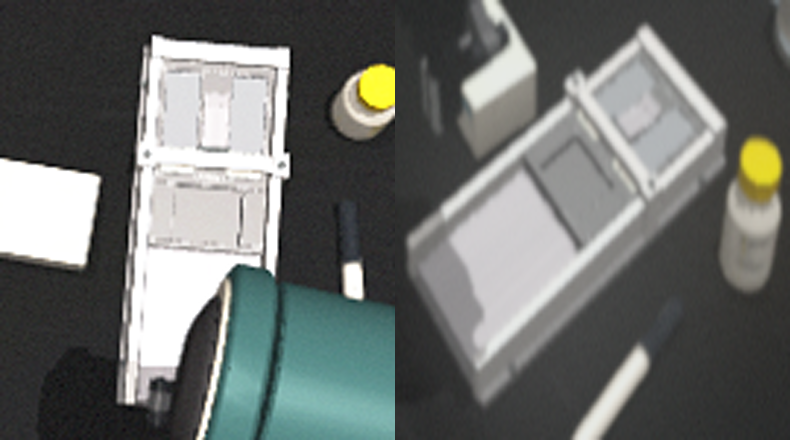

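Run:
```python
from h import *
g=cv2.imread("pics/top10.png")[:,:,1].astype(int)
for c0,c1 in((283,291),(306,314)):
    print(c0,g[118:142,c0:c1].mean(1).round(0).tolist())
for c,y in((287,-.05),(310,-.1)):
    X=lambda s,z:[.595+.9973*s+.073*(y+.0735),y,z]
    print(c,"stop top edge s=.12",proj("top",[X(.12,.04)]).round(1),"nose top home",proj("top",[X(.12,.035)]).round(1),"5mm short",proj("top",[X(.115,.035)]).round(1),"rear home",proj("top",[X(-.02,.035)]).round(1))
    print(g[185:203,c-3:c+4].mean(1).round(0).tolist())
```

```text
283 [43.0, 41.0, 44.0, 40.0, 39.0, 54.0, 230.0, 255.0, 255.0, 255.0, 255.0, 252.0, 140.0, 207.0, 211.0, 180.0, 176.0, 234.0, 224.0, 224.0, 224.0, 224.0, 224.0, 224.0]
306 [42.0, 40.0, 42.0, 41.0, 43.0, 42.0, 38.0, 80.0, 226.0, 255.0, 255.0, 255.0, 255.0, 245.0, 125.0, 204.0, 211.0, 195.0, 168.0, 229.0, 225.0, 224.0, 225.0, 224.0]
287 stop top edge s=.12 [[286.3 130.1]] nose top home [[286.2 130.6]] 5mm short [[286.2 132.9]] rear home [[286.5 194.8]]
[217.0, 216.0, 217.0, 217.0, 218.0, 218.0, 209.0, 214.0, 227.0, 163.0, 218.0, 254.0, 255.0, 255.0, 255.0, 255.0, 255.0, 255.0]
310 stop top edge s=.12 [[309.5 131.9]] nose top home [[309.2 132.5]] 5mm short [[309.2 134.7]] rear home [[310.  196.6]]
[200.0, 202.0, 204.0, 207.0, 209.0, 210.0, 218.0, 221.0, 212.0, 213.0, 230.0, 166.0, 234.0, 255.0, 254.0, 186.0, 83.0, 88.0]
```

The nose line sits right at the stop edge (row 130), and the carrier's rear edge is at row 194 against a predicted 194.8, so it is home. Handing in.

```bash
python3 -c "
from workcell import bot
print(bot.finish_job())"
```

```text
the job is handed in; nothing more can be done
None
```

The carrier was pressed down, slid under the gate bar and leaf spring to the end stop, and released. The final images show it home and the box, bottle and marker undisturbed. I handed the job in at about 16 s with the arm clear.

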